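# Index the glass stopper round to the inspection lamp

### The arm

A 7-joint arm with a two-finger parallel gripper is mounted at the origin on the work surface. World frame = base frame: x ahead of the robot, y to its left, z up, the work surface at z = 0. Lengths are in m, angles in rad, forces in N, time in s.
With the tool pointing down it reaches from about 0.425 to 0.925 m from the base axis. Payload 6.8 kg.
Tool frame: the origin (TCP) lies at the very end of the fingers, on their centre line; the grasp point (between the pads) lies 19 mm behind it (bot.grasp_offset is the distance from the TCP to the grasp point, in m); z points along the fingers, y is the direction in which the jaws open and shut (so a half turn about z gives the same grasp; the last joint's range is limited). The gripper opens to 85 mm and grips with 20 to 120 N. Pads are 22 mm wide; open, the fingers measure 114 mm over their backs; the gripper's body (76 mm by 85 mm) begins 54 mm behind the grasp point. The pads swing forward as they close: fully open they stand 13 mm farther back than shut.
Start: joints at [1.165, 0.477, 0.022, 1.555, -0.011, 1.109, -0.083], TCP at [0.198, -0.645, 0.231] pointing down, gripper open.
Joint ranges: [-2.96, 2.96], [-0.34, 2.1], [-1.41, 1.46], [0.24, 2.44], [-1.37, 4.51], [0.17, 1.92], [-2.96, 2.96]. Speed limits (rad/s): [2.39, 2.39, 3.14, 3.14, 3.14, 3.14, 3.14].

### API

Orientations are given as a unit quaternion [w, x, y, z].
In Python, from station import monitor, cams, bot, finder gives the robot as it stands.
- The arm moves only by the tool jog_arm, never from a script. Its argument "plan" is a list of rows, each an object of numbers: "x", "y", "z": the shift along the tool's x, y, z as a fraction of full scale; "wx", "wy", "wz": the turn, a rotation vector about the tool's x, y, z as a fraction of full scale. A call has 1 to 12 rows; each row is the pose to reach, as a shift and turn from the pose measured when the call began, along the tool's axes at that moment, turning the shorter way round; what a row does not reach only later rows make up. Full scale, the value 1, is 20 cm for a shift and 180 degrees for a turn. A row lasts 1/12 s, in which the tool goes at most 41.7 mm and 7.16 degrees, less where a joint would pass 70% of its speed; a pose out of reach is approached as far as the arm can. A call with a number of a shift or a turn outside -1 to 1 is refused whole. A call with a gripper value outside its range is refused whole. "hand" is the opening, from -1 (shut) to 1 (fully open), set as the call begins (left out, the last holds). The fingers move at their own pace and stop on an object; "grip_force" is the grip in N (left out, the last holds). Time passes only in rows, so rows that repeat a pose let the fingers close. It gives the time, the measured TCP pose, the force and the opening at its end, in the units of the state.
- monitor.get_obs(): the state, without advancing time (a new reading comes with each control period).
- cams.read_camera(name): name is "scene" or "top" or "wrist"; returns the picture (420x560x3 uint8, red, green, blue); there is no depth.
- cams.get_calibration(name): a dict with "fx", "fy", "cx", "cy" (pixels), "distortion" ([k1, k2, p1, p2, k3] as OpenCV has them; the pictures are not rectified), "extrinsics" (4x4, takes a point from world to camera coordinates). Camera axes: x right, y down, z forward; pixel columns grow to the right and rows downward; lengths in m; the calibration is good to about 2 mm. A picture is of the moment at which its call begins: read the wrist's pose just before it. get_calibration takes no time and is no camera call; for the wrist camera it gives the pose at the moment of the call.
- bot.hand_in(): hands the job in, once; it reports no verdict.
Trained networks look in the newest picture that a camera, given by its name, has taken for a name from the list of things; names that differ only in an ending like _2 or _b are one class to them, and where a whole thing is asked for, a point or a joint stands for the part that bears it (a point fixed in the world has none). Each returns a list of dicts, best first, with "confidence" (0 to 1); they miss things now and then, are a little off and sometimes report something else, mostly with a low value. They report only what shows in the picture. A call takes as long as a camera call. They do not tell look-alikes from the thing itself.
- finder.find_in(camera, target): "bbox" ([left, top, width, height] in pixels, round what is visible of it).
- finder.place_of(camera, target): "location" ([column, row] in pixels: a listed point, or the origin of a listed thing).
The state is a dict: "t": time; "q": joint angles; "joint_vel": joint speeds; "joint_torque": joint torques, N m; "eef_pos": TCP position; "tool_rot": TCP orientation; "contact_force": force on the tool from outside, world axes, zero at the start; "torque": the same for the moment, N m; "gripper_width": opening from 0.0 (shut) to 1.0 (fully open).
Only numpy, scipy, OpenCV 4.12 (cv2) and the standard library are available. Lean on these libraries where they do the work, as an engineer would, in place of code of your own. Each camera call takes 0.05 s, during which the arm holds its last target. There are 200 camera calls.

### The job

In the glass studio, a ball-shaped amber glass stopper stands in a cup on the round index table, one position away from the small inspection lamp fixed to the table's base. Push the index table round by one of its upright steel posts, one detent and by the short way, until it clicks in with the ball stopper right in front of the lamp. Do not push on the glass: both glass pieces must stay standing in their cups.

Things in the scene. Friction and masses are not known exactly. Their poses are not given: they have to be found in the camera images.
- index_base: Fixed grey round housing under the disc, 250 mm across; origin on the turning axis at bench level, z up. An inspection lamp (black head, 16 mm stem, top 128 mm high) stands on its arm 160 to 192 mm from the axis toward its own -x. Disc cups (56 mm wide, 12 mm tall, 75 mm from the axis) at joint 0 lie toward its +x, +y, -x, -y; posts lie between, at 45, 135, 225, 315 degrees.
- index_disc (a joint): Disc angle, rad, 0 at start, + anticlockwise from above. Steel, 280 mm wide, top 66 mm above the bench; four steel posts 18 mm thick, 125 mm from the axis, tops 121 mm above the bench, to push it by; cups and posts turn with it. Detent every 90 degrees: leaving takes about 6 N at a post (more if fast); past 45 degrees it pulls itself into the next within 2 s and stays.
- stopper: Ball stopper of amber glass standing loose in a cup: round foot 42 mm across, ball 44 mm, small finial, 70 mm tall, about 110 g. Origin at the centre of its underside, 66 mm above the bench, z up. It starts in the cup toward the base's +y or -y, a quarter turn from the cup at the lamp (-x).
- vial: Straight plain cylinder of amber glass, 40 mm across, 60 mm tall, about 120 g, standing loose in the cup opposite the stopper. Origin at the centre of its underside, 66 mm above the bench.
Things that resemble listed ones, but are neither listed nor needed, are in the scene too. Leave any green or purple look-alike of the stopper alone. Leave any black look-alike of the vial alone.

How it is judged:
At the end, for the whole second after the job is handed in: The disc rests in the next detent, a quarter turn (within 10 degrees) from its start; the ball stopper stands upright in its cup, centred before the lamp within 17 mm, and the vial stands upright in its cup on the opposite side within 17 mm ((value of joint index_disc between 1.4 and 1.74 rad or value of joint index_disc between -1.74 and -1.4 rad) and velocity of joint index_disc between -0.05 and 0.05 rad/s and x of stopper in the frame of index_base between -0.092 and -0.058 m and y of stopper in the frame of index_base between -0.018 and 0.018 m and height (world z) of stopper between 0.06 and 0.072 m and angle between each of stopper, vial's own z axis and vertical below 0.17 rad and x of vial in the frame of index_base between 0.058 and 0.092 m and y of vial in the frame of index_base between -0.018 and 0.018 m and height (world z) of vial between 0.06 and 0.072 m); the robot touches nothing.
It fails at once if the robot pushes on a glass piece (more than 3 N) (contact force between any of the fingers, the arm and stopper above 3 N or contact force between any of the fingers, the arm and vial above 3 N).
It fails at once if a glass piece tips over or leaves its cup (angle between any of stopper, vial's own z axis and vertical above 0.5 rad or height (world z) of any of stopper, vial above 0.085 m).
It also fails if it takes over 38 s, if anything falls off the work surface, if the arm or the gripper's body presses on something with over 40 N, if the wrist force passes 120 N, or if a joint passes its speed limit or range.

## Working session

There is one attempt and no reset: what is moved stays moved. The work goes in short steps, Python scripts to look and compute and a tool call to move; the robot and the scene stay as the last step left them, time stands still between calls to the robot, and variables do not carry over. Pictures are saved under pics/ and viewed, about 8 in all and at most 12, crops included, and the job is handed in when it is done.

Besides the shell and the picture viewer there is one more tool, called after "Call:" as name(argument=value, ...) on one line, values as JSON. jog_arm: Moves the arm, as the interface text tells. Shift numbers are shares of 20 cm and turn numbers shares of 180 degrees, none past 1 either way. Its arguments: {"type":"object","properties":{"plan":{"type":"array","items":{"type":"object","properties":{"x":{"type":"number","minimum":-1,"maximum":1},"y":{"type":"number","minimum":-1,"maximum":1},"z":{"type":"number","minimum":-1,"maximum":1},"wx":{"type":"number","minimum":-1,"maximum":1},"wy":{"type":"number","minimum":-1,"maximum":1},"wz":{"type":"number","minimum":-1,"maximum":1}}}},"hand":{"type":"number"},"grip_force":{"type":"number"}},"required":["plan"]}

```bash
ls; mkdir -p pics; python3 - <<'E'
from station import monitor,cams,bot,finder
import cv2,numpy as np
for c in ["scene","top"]:
    im=cams.read_camera(c); cv2.imwrite(f"pics/{c}0.png",im[:,:,::-1])
    for t in ["index_base","index_disc","stopper","vial"]:
        try: print(c,t,finder.find_in(c,t)[:4],finder.place_of(c,t)[:4])
        except Exception as e: print(c,t,e)
    k=cams.get_calibration(c); print(k)
o=monitor.get_obs(); print(o['t'],o['eef_pos'],o['tool_rot'],o['gripper_width'])
E
```

```text
pics
scene index_base [{'bbox': [222.7, 172.7, 131.7, 121.3], 'confidence': 0.87}] [{'location': [285.2, 253.4], 'confidence': 0.67}]
scene index_disc it knows: index_base, stopper, vial
scene stopper [{'bbox': [118.3, 229.8, 23.6, 33.9], 'confidence': 0.78}, {'bbox': [251.5, 190.0, 20.7, 29.5], 'confidence': 0.76}, {'bbox': [199.3, 157.6, 20.7, 26.8], 'confidence': 0.57}] [{'location': [263.5, 217.5], 'confidence': 0.86}, {'location': [209.9, 180.7], 'confidence': 0.75}, {'location': [129.9, 252.7], 'confidence': 0.65}]
scene vial [{'bbox': [394.7, 226.0, 16.1, 29.3], 'confidence': 0.79}, {'bbox': [306.2, 218.3, 19.9, 33.9], 'confidence': 0.74}] [{'location': [406.7, 248.8], 'confidence': 0.88}, {'location': [313.9, 246.7], 'confidence': 0.85}]
{'fx': 545.4664437576308, 'fy': 545.4664437576308, 'cx': 270.9582329142658, 'cy': 207.2285163310649, 'distortion': array([-0.13760957,  0.        ,  0.        ,  0.        ,  0.        ]), 'extrinsics': array([[-0.2590302 ,  0.9655821 , -0.02354927,  0.14636736],
       [ 0.56365169,  0.1313179 , -0.81550744, -0.20258268],
       [-0.78434694
[... 773 characters left out ...]
.1, 22.6], 'confidence': 0.52}] [{'location': [243.0, 163.7], 'confidence': 0.65}, {'location': [177.1, 208.6], 'confidence': 0.57}]
{'fx': 507.36034460465055, 'fy': 507.36034460465055, 'cx': 283.9499770387796, 'cy': 214.958081374072, 'distortion': array([0.02684804, 0.        , 0.        , 0.        , 0.        ]), 'extrinsics': array([[ 0.02102736, -0.99959154, -0.01935485, -0.01502143],
       [-0.98091854, -0.01688429, -0.19368463,  0.4518832 ],
       [ 0.19327872,  0.02305821, -0.9808729 ,  1.25925578],
       [ 0.        ,  0.        ,  0.        ,  1.        ]])}
0.8 [ 0.19807246 -0.64528946  0.23131983] [4.84420027e-08 9.88935378e-01 1.48346952e-01 8.63330477e-06] 0.9971394101793867
```

```bash
cat > h.py <<'E'
import numpy as np,cv2
def ray(k,uv,z):
    K=np.array([[k['fx'],0,k['cx']],[0,k['fy'],k['cy']],[0,0,1]])
    p=cv2.undistortPoints(np.array([[uv]],float),K,k['distortion'])[0,0]
    E=k['extrinsics'];R,t=E[:3,:3],E[:3,3];c=-R.T@t;d=R.T@np.array([*p,1])
    return c+d*(z-c[2])/d[2]
def proj(k,P):
    K=np.array([[k['fx'],0,k['cx']],[0,k['fy'],k['cy']],[0,0,1]]);E=k['extrinsics']
    return cv2.projectPoints(np.array(P,float).reshape(-1,1,3),cv2.Rodrigues(E[:3,:3])[0],E[:3,3],K,k['distortion'])[0][:,0]
E
python3 - <<'E'
from station import cams
from h import *
a=cv2.imread('pics/top0.png');cv2.imwrite('pics/t1.png',cv2.resize(a[90:300,150:410],None,fx=3,fy=2.85,interpolation=2))
b=cv2.imread('pics/scene0.png');cv2.imwrite('pics/s1.png',cv2.resize(b[130:320,100:420],None,fx=2.5,fy=2.5,interpolation=2))
k=cams.get_calibration('top');s=cams.get_calibration('scene')
print('base',ray(k,[269.1,186.2],0),ray(s,[285.2,253.4],0))
print('stop',ray(k,[292.9,193.2],.066),ray(s,[263.5,217.5],.066))
print('vial',ray(k,[243,163.7],.066),ray(s,[313.9,246.7],.066))
E
```

```text
base [0.53887296 0.03625029 0.        ] [5.37056092e-01 2.55458102e-02 1.11022302e-16]
stop [ 0.50458691 -0.02847958  0.066     ] [ 0.5032687  -0.03227969  0.066     ]
vial [0.5806617  0.10156406 0.066     ] [0.57803554 0.09775157 0.066     ]
```

View pics/t1.png

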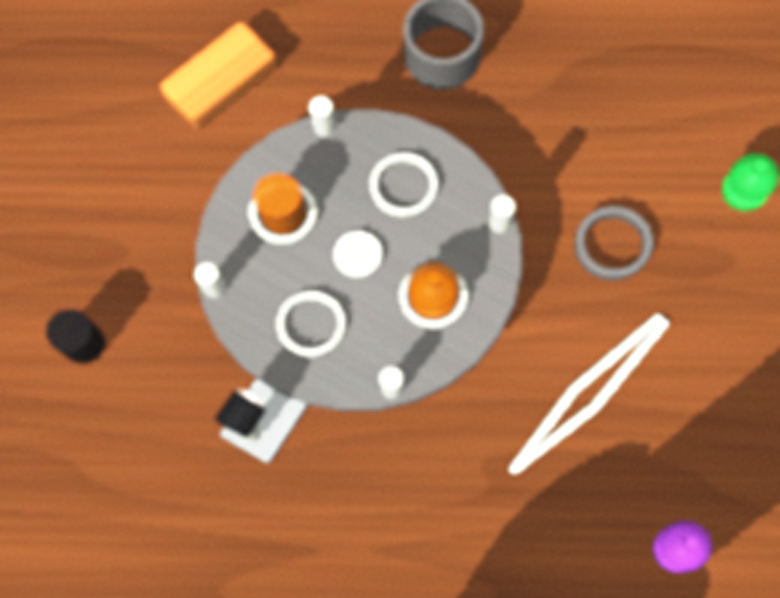

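View pics/s1.png

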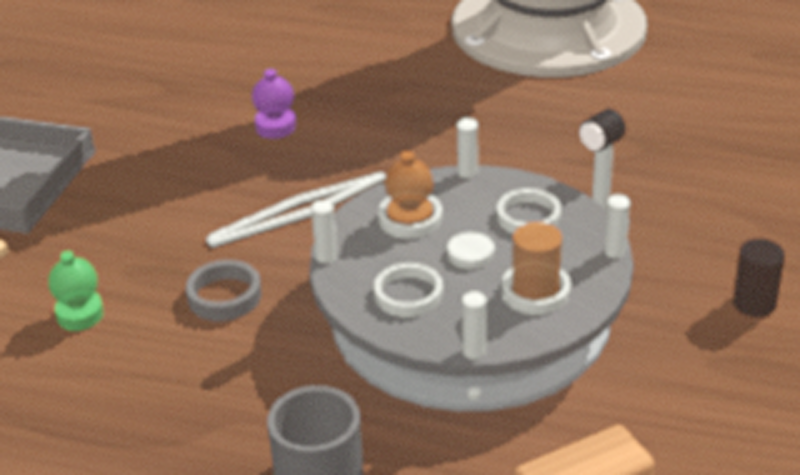

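Seen in the top crop (full px): candidates for the stopper are amber (293,193), green (396,155) and purple (373,283). For the vial they are amber (243,164) and black (177,209). I choose the amber ones, which stand in the cups opposite each other, 150 mm apart as they should be. The lamp is at about (230,235), so the short way is clockwise (joint −90°). The far post, at about 15°, is clear to push toward −y.

Call:
jog_arm(plan=[{"x": 0.9,"y": -0.8,"wz": -0.32},{"x": 0.9,"y": -0.8,"wz": -0.32},{"x": 0.9,"y": -0.8,"wz": -0.32},{"x": 0.9,"y": -0.8,"wz": -0.32},{"x": 0.9,"y": -0.8,"wz": -0.32},{"x": 0.9,"y": -0.8,"wz": -0.32},{"x": 0.9,"y": -0.8,"wz": -0.32},{"x": 0.9,"y": -0.8,"wz": -0.32},{"x": 0.9,"y": -0.8,"wz": -0.32},{"x": 0.9,"y": -0.8,"wz": -0.32}], hand=-1)

```text
invalid input at $.plan[0]: expected keys x, y, z, wx, wy, wz
```

```bash
cat >> h.py <<'E'
C=np.array([.5417,.0346])
def rel(o,pts):
    from scipy.spatial.transform import Rotation as R
    w=o['tool_rot'];r=R.from_quat([w[1],w[2],w[3],w[0]])
    print(o['t'],np.round(o['eef_pos'],4),'xaxis deg',np.degrees(np.arctan2(*r.as_matrix()[[1,0],0])),'F',np.round(o['contact_force'],1))
    for p in pts: print(np.round(p,3),np.round(r.inv().apply(np.array(p)-o['eef_pos'])/.2,3))
def pol(r,a,z): a=np.radians(a);return [C[0]+r*np.cos(a),C[1]+r*np.sin(a),z]
E
python3 - <<'E'
from station import cams,monitor
from h import *
rel(monitor.get_obs(),[pol(.13,33,.2)])
k=cams.get_calibration('top');s=cams.get_calibration('scene')
P=[pol(.125,15+90*i,.121) for i in range(4)]
for c,kk,o,f in(('top',k,(150,90),(3,2.85)),('scene',s,(100,130),(2.5,2.5))): print(c,np.round((proj(kk,P)-o)*f))
E
```

```text
0.8 [ 0.1981 -0.6453  0.2313] xaxis deg 17.06228427064023 F [ 0.6 -0.3 -0.2]
[0.651 0.105 0.2  ] [ 3.265 -2.924  0.157]
top [[317. 103.]
 [203. 270.]
 [388. 374.]
 [500. 202.]]
scene [[475. 299.]
 [619. 200.]
 [467. 123.]
 [322. 206.]]
```

Predicted post tops fall on those seen in both crops. Next move, with full keys in each row.

Call:
jog_arm(plan=[{"x": 0.9,"y": -0.8,"z": 0,"wx": 0,"wy": 0,"wz": -0.32},{"x": 0.9,"y": -0.8,"z": 0,"wx": 0,"wy": 0,"wz": -0.32},{"x": 0.9,"y": -0.8,"z": 0,"wx": 0,"wy": 0,"wz": -0.32},{"x": 0.9,"y": -0.8,"z": 0,"wx": 0,"wy": 0,"wz": -0.32},{"x": 0.9,"y": -0.8,"z": 0,"wx": 0,"wy": 0,"wz": -0.32},{"x": 0.9,"y": -0.8,"z": 0,"wx": 0,"wy": 0,"wz": -0.32},{"x": 0.9,"y": -0.8,"z": 0,"wx": 0,"wy": 0,"wz": -0.32},{"x": 0.9,"y": -0.8,"z": 0,"wx": 0,"wy": 0,"wz": -0.32},{"x": 0.9,"y": -0.8,"z": 0,"wx": 0,"wy": 0,"wz": -0.32},{"x": 0.9,"y": -0.8,"z": 0,"wx": 0,"wy": 0,"wz": -0.32}], hand=-1)

```text
t: 1.63
eef_pos: [0.323, -0.4398, 0.2315]
tool_rot: [0.0, 0.796, 0.605, -0.0]
contact_force: [-0.1, 0.5, 0.7]
gripper_width: -0.001
```

```bash
python3 - <<'E'
from station import monitor
from h import *
rel(monitor.get_obs(),[pol(.13,33,.2)])
E
```

```text
1.6333 [ 0.323  -0.4398  0.2315] xaxis deg 74.44703046316431 F [-0.1  0.5  0.7]
[0.651 0.105 0.2  ] [3.066 0.848 0.157]
```

Call:
jog_arm(plan=[{"x": 1,"y": 0.28,"z": 0,"wx": 0,"wy": 0,"wz": 0},{"x": 1,"y": 0.28,"z": 0,"wx": 0,"wy": 0,"wz": 0},{"x": 1,"y": 0.28,"z": 0,"wx": 0,"wy": 0,"wz": 0},{"x": 1,"y": 0.28,"z": 0,"wx": 0,"wy": 0,"wz": 0},{"x": 1,"y": 0.28,"z": 0,"wx": 0,"wy": 0,"wz": 0},{"x": 1,"y": 0.28,"z": 0,"wx": 0,"wy": 0,"wz": 0},{"x": 1,"y": 0.28,"z": 0,"wx": 0,"wy": 0,"wz": 0}])

```text
t: 2.22
eef_pos: [0.432, -0.2602, 0.2316]
tool_rot: [0.0, 0.796, 0.605, 0.0]
contact_force: [-0.7, -0.7, 0.5]
gripper_width: -0.004
```

Call:
jog_arm(plan=[{"x": 1,"y": 0.28,"z": 0,"wx": 0,"wy": 0,"wz": 0},{"x": 1,"y": 0.28,"z": 0,"wx": 0,"wy": 0,"wz": 0},{"x": 1,"y": 0.28,"z": 0,"wx": 0,"wy": 0,"wz": 0},{"x": 1,"y": 0.28,"z": 0,"wx": 0,"wy": 0,"wz": 0},{"x": 1,"y": 0.28,"z": 0,"wx": 0,"wy": 0,"wz": 0},{"x": 1,"y": 0.28,"z": 0,"wx": 0,"wy": 0,"wz": 0},{"x": 1,"y": 0.28,"z": 0,"wx": 0,"wy": 0,"wz": 0}])

```text
t: 2.8
eef_pos: [0.5401, -0.0814, 0.2315]
tool_rot: [-0.0, 0.796, 0.606, 0.001]
contact_force: [0.9, -1.1, 0.3]
gripper_width: 0.004
```

Call:
jog_arm(plan=[{"x": 1,"y": 0.28,"z": 0,"wx": 0,"wy": 0,"wz": 0},{"x": 1,"y": 0.28,"z": 0,"wx": 0,"wy": 0,"wz": 0},{"x": 1,"y": 0.28,"z": 0,"wx": 0,"wy": 0,"wz": 0},{"x": 1,"y": 0.28,"z": 0,"wx": 0,"wy": 0,"wz": 0},{"x": 1,"y": 0.28,"z": 0,"wx": 0,"wy": 0,"wz": 0},{"x": 1,"y": 0.28,"z": 0,"wx": 0,"wy": 0,"wz": 0},{"x": 1,"y": 0.28,"z": 0,"wx": 0,"wy": 0,"wz": 0},{"x": 1,"y": 0.28,"z": 0,"wx": 0,"wy": 0,"wz": 0}])

```text
t: 3.47
eef_pos: [0.6475, 0.0928, 0.2309]
tool_rot: [0.0, 0.797, 0.604, -0.001]
contact_force: [0.7, -0.3, 0.7]
gripper_width: -0.002
```

```bash
python3 - <<'E'
from station import monitor,cams
from h import *
o=monitor.get_obs()
rel(o,[pol(.13,33,.088)]+[pol(.13,15+9.5-d,.088) for d in range(-8,65,6)])
a=cams.read_camera('top')[:,:,::-1];cv2.imwrite('pics/t2.png',cv2.resize(a[60:280,150:410],None,fx=3,fy=2.7))
E
```

```text
3.4667 [0.6475 0.0928 0.2309] xaxis deg 74.28036369657481 F [ 0.7 -0.3  0.7]
[0.651 0.105 0.088] [ 0.066 -0.002  0.714]
[0.651 0.104 0.088] [0.063 0.003 0.714]
[0.658 0.093 0.088] [0.015 0.051 0.714]
[0.663 0.08  0.088] [-0.038  0.094  0.715]
[0.668 0.067 0.088] [-0.095  0.131  0.715]
[0.67  0.054 0.088] [-0.156  0.162  0.715]
[0.672 0.04  0.088] [-0.219  0.187  0.715]
[0.671 0.027 0.088] [-0.285  0.205  0.715]
[0.67  0.013 0.088] [-0.352  0.216  0.715]
[ 0.667 -0.     0.088] [-0.42   0.22   0.715]
[ 0.663 -0.013  0.088] [-0.488  0.216  0.715]
[ 0.657 -0.025  0.088] [-0.555  0.206  0.715]
[ 0.65  -0.037  0.088] [-0.621  0.189  0.716]
[ 0.642 -0.048  0.088] [-0.684  0.164  0.716]
```

View pics/t2.png

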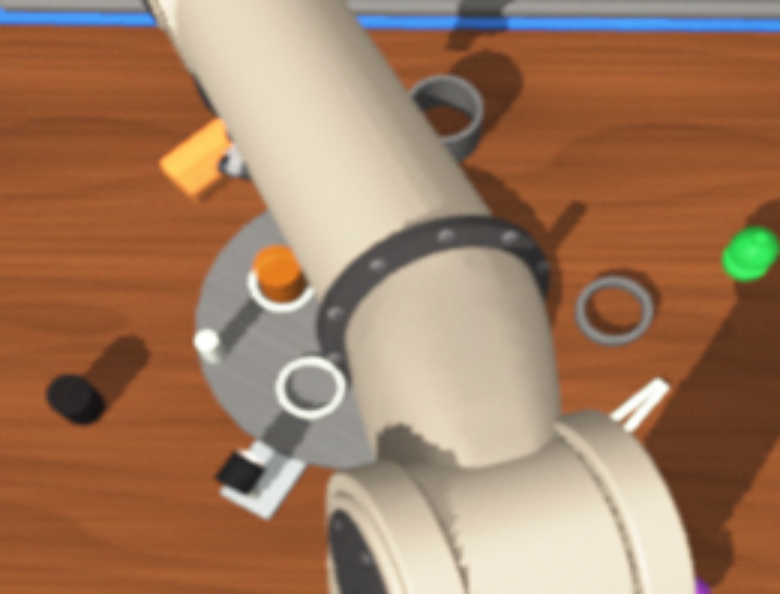

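The top crop shows the arm over the disc. The vial at crop (277,268) and the lamp at (240,472) are undisturbed. Now descending behind the far post.

Call:
jog_arm(plan=[{"x": 0.07,"y": 0,"z": 0.1,"wx": 0,"wy": 0,"wz": 0},{"x": 0.07,"y": 0,"z": 0.25,"wx": 0,"wy": 0,"wz": 0},{"x": 0.07,"y": 0,"z": 0.4,"wx": 0,"wy": 0,"wz": 0},{"x": 0.07,"y": 0,"z": 0.55,"wx": 0,"wy": 0,"wz": 0},{"x": 0.07,"y": 0,"z": 0.68,"wx": 0,"wy": 0,"wz": 0},{"x": 0.07,"y": 0,"z": 0.71,"wx": 0,"wy": 0,"wz": 0},{"x": 0.07,"y": 0,"z": 0.71,"wx": 0,"wy": 0,"wz": 0},{"x": 0.07,"y": 0,"z": 0.71,"wx": 0,"wy": 0,"wz": 0}])

```text
t: 4.18
eef_pos: [0.6518, 0.1039, 0.0903]
tool_rot: [0.001, 0.798, 0.603, -0.0]
contact_force: [-0.0, 0.9, 1.0]
gripper_width: 0.002
```

```bash
python3 - <<'E'
from station import monitor,cams
from h import *
o=monitor.get_obs()
rel(o,[pol(.13,a,.088) for a in range(33,-43,-4)])
a=cams.read_camera('scene')[:,:,::-1];cv2.imwrite('pics/s2.png',cv2.resize(a[100:320,140:420],None,fx=2.7,fy=2.7))
E
```

```text
4.1833 [0.6518 0.1039 0.0903] xaxis deg 74.1106492063833 F [-0.   0.9  1. ]
[0.651 0.105 0.088] [ 0.006 -0.007  0.011]
[0.655 0.098 0.088] [-0.025  0.026  0.012]
[0.66  0.09  0.088] [-0.058  0.057  0.012]
[0.663 0.081 0.088] [-0.094  0.085  0.012]
[0.666 0.073 0.088] [-0.131  0.111  0.012]
[0.668 0.064 0.088] [-0.17   0.134  0.012]
[0.67  0.055 0.088] [-0.21   0.155  0.012]
[0.671 0.046 0.088] [-0.252  0.173  0.012]
[0.672 0.037 0.088] [-0.295  0.187  0.012]
[0.672 0.028 0.088] [-0.339  0.199  0.012]
[0.671 0.019 0.088] [-0.383  0.208  0.013]
[0.669 0.01  0.088] [-0.429  0.213  0.013]
[0.667 0.001 0.088] [-0.474  0.215  0.013]
[ 0.665 -0.008  0.088] [-0.519  0.214  0.013]
[ 0.661 -0.016  0.088] [-0.564  0.21   0.013]
[ 0.658 -0.024  0.088] [-0.609  0.203  0.013]
[ 0.653 -0.032  0.088] [-0.653  0.193  0.013]
[ 0.648 -0.04   0.088] [-0.697  0.18   0.013]
[ 0.643 -0.047  0.088] [-0.739  0.163  0.013]
```

View pics/s2.png

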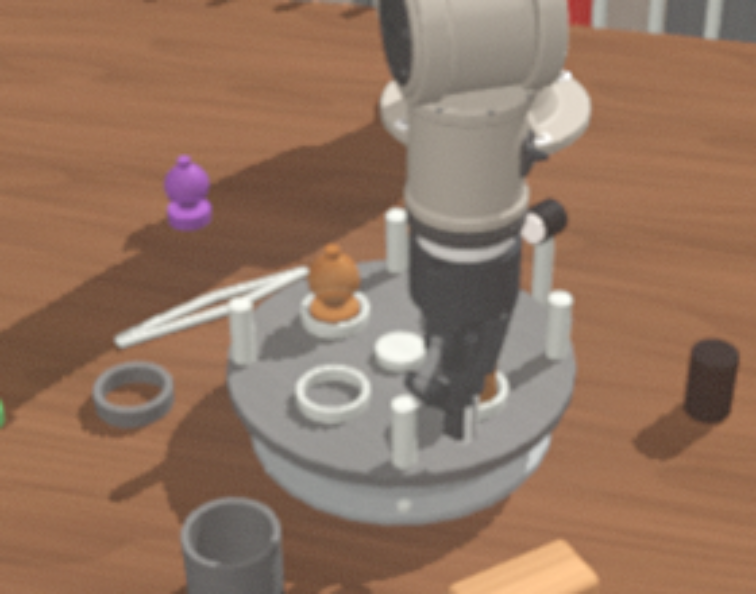

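The fingers stand right of the far post in the scene crop (fingers 460,420; post 404,430). The glass is untouched. Pushing slowly along the arc.

Call:
jog_arm(plan=[{"x": -0.01,"y": 0.01,"z": 0.01,"wx": 0,"wy": 0,"wz": 0},{"x": -0.025,"y": 0.026,"z": 0.01,"wx": 0,"wy": 0,"wz": 0},{"x": -0.042,"y": 0.042,"z": 0.01,"wx": 0,"wy": 0,"wz": 0},{"x": -0.058,"y": 0.057,"z": 0.01,"wx": 0,"wy": 0,"wz": 0},{"x": -0.076,"y": 0.071,"z": 0.01,"wx": 0,"wy": 0,"wz": 0},{"x": -0.094,"y": 0.085,"z": 0.01,"wx": 0,"wy": 0,"wz": 0},{"x": -0.112,"y": 0.098,"z": 0.01,"wx": 0,"wy": 0,"wz": 0},{"x": -0.131,"y": 0.111,"z": 0.01,"wx": 0,"wy": 0,"wz": 0},{"x": -0.15,"y": 0.122,"z": 0.01,"wx": 0,"wy": 0,"wz": 0},{"x": -0.17,"y": 0.134,"z": 0.01,"wx": 0,"wy": 0,"wz": 0},{"x": -0.19,"y": 0.145,"z": 0.01,"wx": 0,"wy": 0,"wz": 0},{"x": -0.21,"y": 0.155,"z": 0.01,"wx": 0,"wy": 0,"wz": 0}])

```text
t: 5.23
eef_pos: [0.6703, 0.0568, 0.0891]
tool_rot: [0.001, 0.798, 0.603, 0.001]
contact_force: [-2.4, 6.2, 0.5]
gripper_width: 0.002
```

```bash
python3 - <<'E'
from station import monitor,cams
from h import *
o=monitor.get_obs();p=o['eef_pos'][:2]-C;print(np.hypot(*p),np.degrees(np.arctan2(p[1],p[0])))
rel(o,[pol(.13,a,.088) for a in range(11,-43,-2)])
a=cams.read_camera('scene')[:,:,::-1];cv2.imwrite('pics/s3.png',cv2.resize(a[150:300,200:380],None,fx=3,fy=3))
E
```

```text
0.13052836580794938 9.784017630598036
5.2333 [0.6703 0.0568 0.0891] xaxis deg 74.19900266245902 F [-2.4  6.2  0.5]
[0.669 0.059 0.088] [ 0.011 -0.008  0.006]
[0.67  0.055 0.088] [-0.009  0.001  0.006]
[0.671 0.05  0.088] [-0.03   0.011  0.006]
[0.671 0.046 0.088] [-0.051  0.019  0.006]
[0.672 0.041 0.088] [-0.072  0.027  0.006]
[0.672 0.037 0.088] [-0.094  0.034  0.006]
[0.672 0.032 0.088] [-0.116  0.04   0.006]
[0.672 0.028 0.088] [-0.138  0.045  0.006]
[0.671 0.023 0.088] [-0.16   0.05   0.006]
[0.671 0.019 0.088] [-0.182  0.054  0.006]
[0.67  0.014 0.088] [-0.205  0.057  0.006]
[0.669 0.01  0.088] [-0.227  0.059  0.006]
[0.668 0.005 0.088] [-0.25   0.061  0.006]
[0.667 0.001 0.088] [-0.273  0.061  0.006]
[ 0.666 -0.003  0.088] [-0.295  0.061  0.006]
[ 0.665 -0.008  0.088] [-0.318  0.06   0.006]
[ 0.663 -0.012  0.088] [-0.341  0.059  0.005]
[ 0.661 -0.016  0.088] [-0.363  0.056  0.005]
[ 0.66  -0.02   0.088] [-0.386  0.053  0.005]
[ 0.658 -0.024  0.088] [-0.408  0.049  0.005]
[ 0.655 -0.028  0.088] [-0.43   0.044  0.005]
[ 0.653 -0.032  0.088] [-0.452  0.039  0.005]
[ 0.651 -0.036  0.088] [-0.474  0.032  0.005]
[ 0.648 -0.04   0.088] [-0.496  0.025  0.005]
[ 0.646 -0.044  0.088] [-0.517  0.017  0.005]
[ 0.643 -0.047  0.088] [-0.538  0.009  0.005]
[ 0.64  -0.051  0.088] [-0.559 -0.001  0.005]
```

View pics/s3.png

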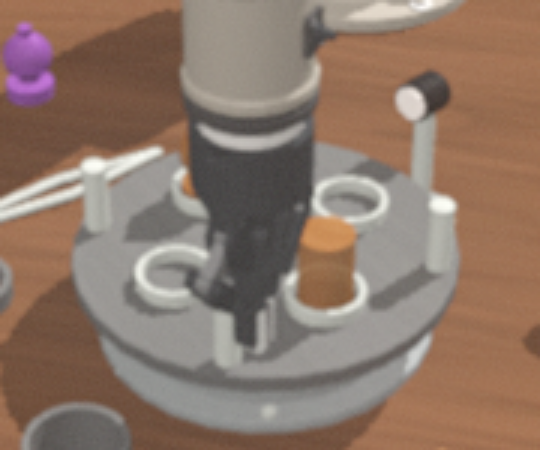

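The fingers push the post at crop (230,335) with 6.6 N, the disc has turned about 15°, and the vial is upright. Continuing.

Call:
jog_arm(plan=[{"x": -0.03,"y": 0.011,"z": 0,"wx": 0,"wy": 0,"wz": 0},{"x": -0.051,"y": 0.019,"z": 0,"wx": 0,"wy": 0,"wz": 0},{"x": -0.072,"y": 0.027,"z": 0,"wx": 0,"wy": 0,"wz": 0},{"x": -0.094,"y": 0.034,"z": 0,"wx": 0,"wy": 0,"wz": 0},{"x": -0.116,"y": 0.04,"z": 0,"wx": 0,"wy": 0,"wz": 0},{"x": -0.138,"y": 0.045,"z": 0,"wx": 0,"wy": 0,"wz": 0},{"x": -0.16,"y": 0.05,"z": 0,"wx": 0,"wy": 0,"wz": 0},{"x": -0.182,"y": 0.054,"z": 0,"wx": 0,"wy": 0,"wz": 0},{"x": -0.205,"y": 0.057,"z": 0,"wx": 0,"wy": 0,"wz": 0},{"x": -0.227,"y": 0.059,"z": 0,"wx": 0,"wy": 0,"wz": 0},{"x": -0.25,"y": 0.061,"z": 0,"wx": 0,"wy": 0,"wz": 0},{"x": -0.273,"y": 0.061,"z": 0,"wx": 0,"wy": 0,"wz": 0}])

```text
t: 6.28
eef_pos: [0.6672, 0.001, 0.0892]
tool_rot: [0.0, 0.798, 0.603, 0.001]
contact_force: [-1.6, 5.6, 0.9]
gripper_width: 0.001
```

```bash
python3 - <<'E'
from station import monitor,cams
from h import *
o=monitor.get_obs();p=o['eef_pos'][:2]-C;print(np.hypot(*p),np.degrees(np.arctan2(p[1],p[0])))
rel(o,[pol(.13,a,.088) for a in range(-15,-38,-2)])
a=cams.read_camera('scene')[:,:,::-1];cv2.imwrite('pics/s4.png',cv2.resize(a[150:300,200:380],None,fx=3,fy=3))
E
```

```text
0.1298948739696252 -15.009637693126221
6.2833 [0.6672 0.001  0.0892] xaxis deg 74.20938870544914 F [-1.6  5.6  0.9]
[0.667 0.001 0.088] [0.    0.001 0.006]
[ 0.666 -0.003  0.088] [-0.023  0.     0.006]
[ 0.665 -0.008  0.088] [-0.045 -0.     0.006]
[ 0.663 -0.012  0.088] [-0.068 -0.002  0.006]
[ 0.661 -0.016  0.088] [-0.09  -0.005  0.006]
[ 0.66  -0.02   0.088] [-0.113 -0.008  0.006]
[ 0.658 -0.024  0.088] [-0.135 -0.012  0.006]
[ 0.655 -0.028  0.088] [-0.157 -0.017  0.006]
[ 0.653 -0.032  0.088] [-0.179 -0.022  0.006]
[ 0.651 -0.036  0.088] [-0.201 -0.029  0.006]
[ 0.648 -0.04   0.088] [-0.223 -0.036  0.006]
[ 0.646 -0.044  0.088] [-0.244 -0.043  0.006]
```

View pics/s4.png

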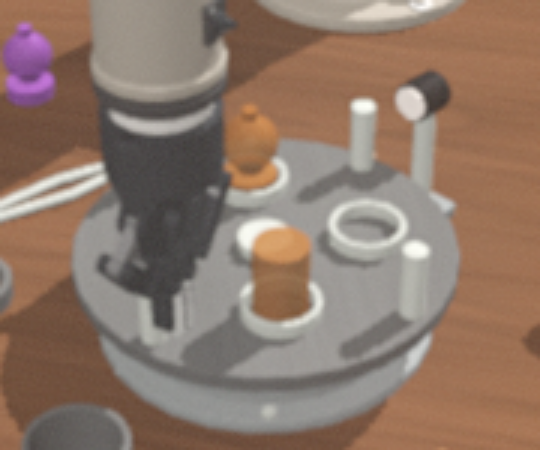

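About 39° so far, with both glass pieces upright. Pushing past 45°, then sliding outward clear.

Call:
jog_arm(plan=[{"x": -0.023,"y": 0,"z": 0,"wx": 0,"wy": 0,"wz": 0},{"x": -0.045,"y": 0,"z": 0,"wx": 0,"wy": 0,"wz": 0},{"x": -0.068,"y": -0.002,"z": 0,"wx": 0,"wy": 0,"wz": 0},{"x": -0.09,"y": -0.005,"z": 0,"wx": 0,"wy": 0,"wz": 0},{"x": -0.113,"y": -0.008,"z": 0,"wx": 0,"wy": 0,"wz": 0},{"x": -0.135,"y": -0.012,"z": 0,"wx": 0,"wy": 0,"wz": 0},{"x": -0.145,"y": -0.014,"z": 0,"wx": 0,"wy": 0,"wz": 0},{"x": -0.145,"y": -0.014,"z": 0,"wx": 0,"wy": 0,"wz": 0},{"x": -0.145,"y": 0.05,"z": 0,"wx": 0,"wy": 0,"wz": 0},{"x": -0.145,"y": 0.1,"z": 0,"wx": 0,"wy": 0,"wz": 0},{"x": -0.145,"y": 0.15,"z": 0,"wx": 0,"wy": 0,"wz": 0},{"x": -0.145,"y": 0.15,"z": 0,"wx": 0,"wy": 0,"wz": 0}])

```text
t: 7.33
eef_pos: [0.6896, -0.0381, 0.0892]
tool_rot: [0.002, 0.798, 0.602, 0.001]
contact_force: [-0.0, -0.4, 0.0]
gripper_width: -0.0
```

Call:
jog_arm(plan=[{"x": 0,"y": 0,"z": 0,"wx": 0,"wy": 0,"wz": 0},{"x": 0,"y": 0,"z": -0.1,"wx": 0,"wy": 0,"wz": 0},{"x": 0,"y": 0,"z": -0.25,"wx": 0,"wy": 0,"wz": 0},{"x": 0,"y": 0,"z": -0.4,"wx": 0,"wy": 0,"wz": 0},{"x": 0,"y": 0,"z": -0.55,"wx": 0,"wy": 0,"wz": 0},{"x": 0,"y": 0,"z": -0.7,"wx": 0,"wy": 0,"wz": 0},{"x": 0,"y": 0,"z": -0.7,"wx": 0,"wy": 0,"wz": 0},{"x": 0,"y": 0,"z": -0.7,"wx": 0,"wy": 0,"wz": 0},{"x": 0,"y": 0,"z": -0.7,"wx": 0,"wy": 0,"wz": 0},{"x": 0,"y": 0,"z": -0.7,"wx": 0,"wy": 0,"wz": 0},{"x": 0,"y": 0,"z": -0.7,"wx": 0,"wy": 0,"wz": 0},{"x": 0,"y": 0,"z": -0.7,"wx": 0,"wy": 0,"wz": 0}])

```text
t: 8.33
eef_pos: [0.6885, -0.038, 0.2279]
tool_rot: [0.001, 0.798, 0.602, -0.0]
contact_force: [0.2, -0.3, 0.3]
gripper_width: 0.001
```

```bash
python3 - <<'E'
from station import monitor,cams,finder
from h import *
import time
a=cams.read_camera('scene')[:,:,::-1];cv2.imwrite('pics/s5.png',cv2.resize(a[130:320,180:420],None,fx=3,fy=3))
k=cams.get_calibration('scene')
th=np.radians(150);L=np.array([np.cos(th),np.sin(th)])
for n,s in(('stopper',1),('vial',-1)):
    for d in finder.place_of('scene',n)[:3]:
        p=ray(k,d['location'],.066);print(n,d,p, 'err mm',1e3*(p[:2]-C-s*.075*L))
rel(monitor.get_obs(),[])
E
```

```text
stopper {'location': [310.1, 212.9], 'confidence': 0.89} [0.46234366 0.06572703 0.066     ] err mm [-14.4044392   -6.37297277]
stopper {'location': [131.1, 254.8], 'confidence': 0.78} [ 0.69300934 -0.26624756  0.066     ] err mm [ 216.26124119 -338.34756477]
stopper {'location': [206.6, 181.9], 'confidence': 0.41} [ 0.39240451 -0.20996211  0.066     ] err mm [ -84.34358965 -282.06211236]
vial {'location': [262.9, 248.5], 'confidence': 0.66} [ 0.60821456 -0.0041763   0.066     ] err mm [ 1.56265862 -1.27630454]
vial {'location': [402.0, 249.5], 'confidence': 0.65} [0.54559672 0.27750634 0.066     ] err mm [-61.05518277 280.40633786]
8.4833 [ 0.6889 -0.0379  0.2286] xaxis deg 74.07635076263962 F [-0.6  1.1  0.3]
```

View pics/s5.png

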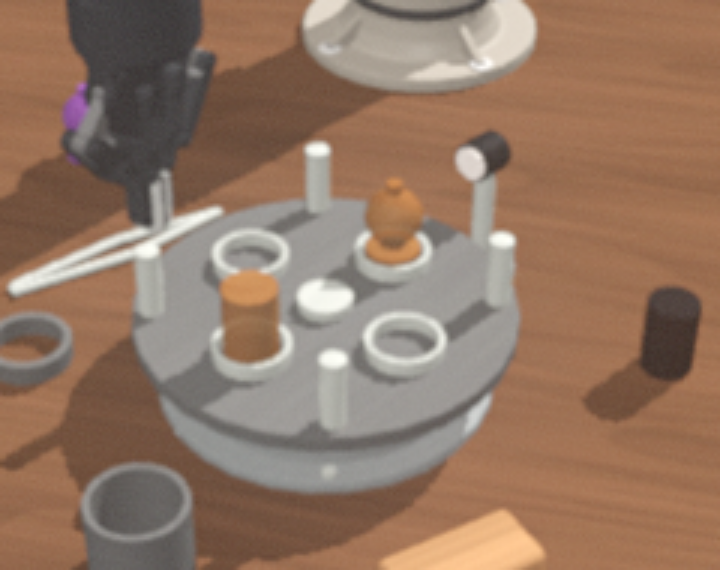

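Call:
jog_arm(plan=[{"x": -0.1,"y": 0,"z": 0,"wx": 0,"wy": 0,"wz": 0},{"x": -0.3,"y": 0,"z": 0,"wx": 0,"wy": 0,"wz": 0},{"x": -0.5,"y": 0,"z": 0,"wx": 0,"wy": 0,"wz": 0},{"x": -0.7,"y": 0,"z": 0,"wx": 0,"wy": 0,"wz": 0},{"x": -0.7,"y": 0,"z": 0,"wx": 0,"wy": 0,"wz": 0},{"x": -0.7,"y": 0,"z": 0,"wx": 0,"wy": 0,"wz": 0},{"x": -0.7,"y": 0,"z": 0,"wx": 0,"wy": 0,"wz": 0},{"x": -0.7,"y": 0,"z": 0,"wx": 0,"wy": 0,"wz": 0},{"x": -0.7,"y": 0,"z": 0,"wx": 0,"wy": 0,"wz": 0},{"x": -0.7,"y": 0,"z": 0,"wx": 0,"wy": 0,"wz": 0},{"x": -0.7,"y": 0,"z": 0,"wx": 0,"wy": 0,"wz": 0},{"x": -0.7,"y": 0,"z": 0,"wx": 0,"wy": 0,"wz": 0}])

```text
t: 9.48
eef_pos: [0.6507, -0.1718, 0.2287]
tool_rot: [0.001, 0.798, 0.603, 0.0]
contact_force: [0.4, -0.4, 0.5]
gripper_width: 0.001
```

```bash
python3 - <<'E'
from station import monitor,cams,finder
from h import *
L=np.array([np.cos(np.radians(150)),.5])
a=cams.read_camera('scene')[:,:,::-1];k=cams.get_calibration('scene')
for n,s in(('stopper',1),('vial',-1)):
    for d in finder.place_of('scene',n)[:3]:
        p=ray(k,d['location'],.066)
        if np.hypot(*(p[:2]-C))<.14: print(n,d,'err mm',1e3*(p[:2]-C-s*.075*L))
c=a[165:245,265:355].copy()
for q in proj(k,[pol(.075,150,.066)]+[pol(.125,15+90*i,.121) for i in range(4)]): 
    cv2.circle(a,tuple(int(round(v)) for v in q),1,(0,255,0),-1)
b=cv2.resize(a[165:255,215:355],None,fx=5,fy=5);cv2.imwrite('pics/s6.png',b)
rel(monitor.get_obs(),[])
E
```

```text
stopper {'location': [312.2, 212.1], 'confidence': 0.72} err mm [-18.50924197  -2.36681429]
vial {'location': [266.5, 247.9], 'confidence': 0.61} err mm [-2.06173881  5.49750984]Traceback (most recent call last):
  File "<stdin>", line 11, in <module>
cv2.error: OpenCV(4.12.0) :-1: error: (-5:Bad argument) in function 'circle'
> Overload resolution failed:
>  - Layout of the output array img is incompatible with cv::Mat
>  - Expected Ptr<cv::UMat> for argument 'img'
```

```bash
python3 - <<'E'
from station import monitor,cams,finder
from h import *
a=np.ascontiguousarray(cams.read_camera('scene')[:,:,::-1]);k=cams.get_calibration('scene')
b=cv2.resize(a[165:265,215:355],None,fx=5,fy=5)
t=np.linspace(0,360,60)
cup=[[pol(.075,A,0)[0]+.028*np.cos(np.radians(u)),pol(.075,A,0)[1]+.028*np.sin(np.radians(u)),.078] for A in(150,-30) for u in t]
for q in proj(k,cup+[pol(.125,15+90*i,.121) for i in range(4)]):
    cv2.circle(b,tuple(int(round(v)) for v in (q+.5-[215,165])*5),2,(0,255,0),-1)
cv2.imwrite('pics/s6.png',b)
rel(monitor.get_obs(),[])
E
```

```text
9.6833 [ 0.6506 -0.1725  0.2287] xaxis deg 74.08304271534311 F [ 0.1  0.  -0.2]
```

View pics/s6.png

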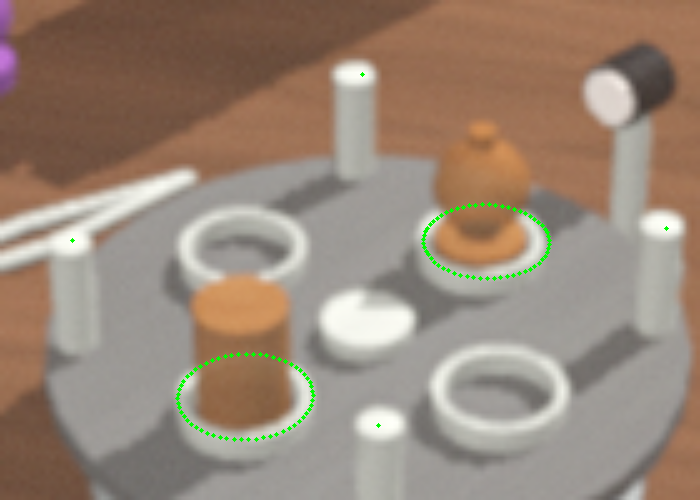

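The predicted cup rims and post tops for the exact next detent lie on the ones seen, within about 1–2 mm. The stopper (480,245) and the vial (243,395) stand upright inside their cups, and the arm is clear.

```bash
python3 -c "
from station import bot
print(bot.hand_in())"
```

```text
the job is handed in; nothing more can be done
None
```

I pushed the index table one detent clockwise by its far post, using the shut fingers. The push force was about 6 N. Once the disc had passed 45° I slid the fingers outward, lifted clear, and handed in at about 9.7 s.

- **Disc and glass:** in the last image the posts and cups match the exact next detent to within about 1–2 mm. The stopper stands upright in its cup before the lamp, and the vial stands upright in the opposite cup.
- **Contact:** the measured tool force is about 0 N, so the robot is touching nothing.
- **One check that disagreed:** the detection network placed the stopper's origin 16–19 mm off the cup centre in two readings. I took this as detector error, because the foot is visibly inside a cup that leaves it only about 7 mm of play either way. The vial's readings were within 6 mm.

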